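# Snap the forming profile into the jigger's tool holder

## Robot

A 6-joint arm with a two-finger parallel gripper is mounted at the origin on the work surface. World frame = base frame: x ahead of the robot, y to its left, z up, the work surface at z = 0. Lengths are in m, angles in degrees, forces in N, time in s.
With the tool pointing down it reaches from about 0.275 to 0.85 m from the base axis. Payload 19 kg.
Tool frame: the origin (TCP) lies midway between the tips of the shut fingers; the grasp point (between the pads) lies 19 mm behind it; z points along the fingers, y is the direction in which the jaws open and shut (so a half turn about z gives the same grasp; the last joint's range is limited). The gripper opens to 85 mm and grips with 20 to 120 N. Pads are 22 mm wide; open, the fingers measure 114 mm over their backs; the gripper's body (76 mm by 85 mm) begins 54 mm behind the grasp point. The pads swing forward as they close: fully open they stand 13 mm farther back than shut.
Start: joints at [59.645, 8.623, 82.357, -0, 89.026, -7.678], TCP at [0.222, 0.531, 0.231] pointing down, gripper open.
Joint ranges: [-160.23, 160.23], [-39.13, 120.54], [6.94, 153.29], [-79.49, 259.48], [9.18, 160.14], [-161.06, 161.06]. Speed limits (degrees/s): [108.29, 108.29, 127.2, 172.46, 172.46, 172.46].

## Interface

Orientations are given as a 3x3 rotation matrix whose columns are the frame's x, y, z axes.
In Python, from station import read_state, cams, bot gives the robot as it stands.
- The arm moves only by the tool play_rows, never from a script. Its argument "series" is text: rows parted by semicolons, each of 7 numbers parted by spaces: the shift along the tool's x, y, z in m, then the turn, a rotation vector about the tool's x, y, z in degrees, then the opening in per cent of the stroke, from 0 (shut) to 100 (fully open). In form: tx ty tz ax ay az jaw; .... A call has 1 to 10 rows; each row is the pose to reach, as a shift and turn from the pose commanded when the call began, along the tool's axes at that moment; what a row does not reach only later rows make up. A row lasts 1/8 s, in which the tool goes at most 62.5 mm and 10.7 degrees, less where a joint would pass 70% of its speed; a pose out of reach is approached as far as the arm can. A call with a gripper value outside its range is refused whole. The fingers move at their own pace and stop on an object; "grip_force" is the grip in N (left out, the last holds). Time passes only in rows, so rows that repeat a pose let the fingers close. It gives the time, the measured TCP pose, the force and the opening at its end, in the units of the state.
- read_state(): the state, without advancing time (a new reading comes with each control period).
- cams.grab_frame(name): name is "scene" or "top"; returns a dict with "color" (400x640x3 uint8, red, green, blue), "mtx" (3x3 intrinsics, pixels), "R" (3x3) and "t" (3): a world point X has camera coordinates R X + t. Camera axes: x right, y down, z forward; pixel columns grow to the right and rows downward; lengths in m; the calibration is good to about 2 mm. A picture is of the moment at which its call begins. There is no depth.
- bot.job_done(): hands the job in, once; it reports no verdict.
The state is a dict: "clock": time; "qpos": joint angles; "joint_vel": joint speeds; "joint_efforts": joint torques, N m; "eef_pos": TCP position; "eef_rot": TCP orientation; "contact_force": force on the tool from outside, world axes, zero at the start; "ft_torque": the same for the moment, N m; "width": finger opening in m.
Only numpy, scipy, OpenCV 4.12 (cv2) and the standard library are available. Lean on these libraries where they do the work, as an engineer would, in place of code of your own. Each camera call takes 0.05 s, during which the arm holds its last target. There are 200 camera calls.

## Task

Fit the dark wooden round-shouldered forming profile into the blue tool holder: press its aluminium rail straight down between the two brass spring clips, gently and no harder than needed, until both clips snap over the rail's ends and it lies flat and fully home on the cradle floor, then let go. Leave the white profile and everything else where they are.

Things in the scene. Friction and masses are not known exactly. Their poses are not given: they have to be found in the camera images.
- profile_mid (a point): Forming profile to fit, about 250 g: aluminium rail 130 (y) x 26 (x) x 34 mm high, ends chamfered below (half-length 57 mm at the bottom, 65 mm from 14 mm up), carrying a dark-brown wooden blade 16 (x) x 91 mm (y), round shoulders, 34 to 75 mm above the bottom. Point: middle of the blade, 55 mm above the rail's bottom. z up. Stands on the board; pinch the blade across x.
- spare_mid (a point): The other profile: same rail, white square-cornered blade; same point and axes. It stands on the same board about 120 mm away, across the rails. Which profile takes which place varies. Not to be moved.
- board: Light wooden board, 260 (x) x 200 (y) x 18 mm, fixed, on which both profiles stand; origin at the middle of its underside.
- holder: Tool holder: fixed blue base 110 (x) x 170 (y) x 34 mm, origin mid-underside, z up. Above it a dark steel cradle with a flat floor, and a brass spring clip at each end along y. The rail lies along y, either way round. Pressing it in takes some 10 to 20 N straight down; the clips are damaged above 45 N. The robot itself should not push on it.
- holder_mid (a point): Fixed point 64 mm above the holder's origin: the MIDDLE of the range of the cradle floor's height. The floor (thin rubber), with its clips, is set by a jack screw up to 15 mm higher or lower, differs each run, is not measured, and does not give way. On it two blue guide fences run along y, 32 mm apart at the floor, flaring upward, 12 mm high.
- clip_left (a joint): Spring clip at the holder's +y end; outward angle in rad, 0 = closed. Hook tip 60 mm from the middle, underside 35.5 mm above the cradle floor, 51 mm above the clip's hinge; lead-in slope (30 degrees) 39.5 to 52.5 mm up. The rail meets it with its bottom about 34 mm above the floor. It spreads to about 0.1 (more if off-centre) as the rail's end passes, then springs back over it.
- clip_right (a joint): The same clip at the -y end, mirrored. Below the hook its inner face is 66 mm from the middle.
- spanner: Steel spanner 150 mm long lying on the table near the holder; bystander.
- glaze: Jar with blue cap, 66 mm across, 100 mm high; bystander.
- bowl: White bowl, 120 mm across, 60 mm high; bystander.
- mug: Terracotta mug, 80 mm across, 90 mm high; bystander.
- brush: Brush 180 mm long lying on the table; bystander.
There are look-alikes about, which are no part of the job. Leave any orange look-alike of the part that bears profile_mid alone. What is shaped like the holder but green is not meant.

How it is judged (in metres and radians):
On the way:
1. the dark wooden profile is lifted clear of the board (height (world z) of profile_mid above 0.13 m), for 0.1 s.
At the end, for the whole second after the job is handed in: The dark profile rests released in the holder: centre within 7 mm (x) and 5 mm (y) of the holder's middle, rail along its y within 0.12 rad, level within 0.06 rad, mid-point 101 to 136 mm above the holder's origin (below the hooks), both clips back under 0.045 rad (x of profile_mid in the frame of holder between -0.007 and 0.007 m and y of profile_mid in the frame of holder between -0.005 and 0.005 m and z of profile_mid in the frame of holder between 0.101 and 0.136 m and angle between the y axis of profile_mid and the y axis of holder, either way round below 0.12 rad and angle between profile_mid's own z axis and vertical below 0.06 rad and value of joint each of clip_left, clip_right below 0.045 rad and linear speed of profile below 0.02 m/s); the robot touches nothing.
It fails at once if the profile is pressed or dropped on the holder with more than 45 N (contact force between profile and holder above 45 N).
It fails at once if the robot itself pushes on the holder or its clips with more than 10 N (contact force between any of the fingers, the arm and holder above 10 N).
It fails at once if the white profile is moved more than 20 mm (distance of spare_mid from where it was at the start of the episode above 0.02 m).
It fails at once if another thing on the table is moved more than 30 mm (distance of any of spanner, glaze, bowl, mug, brush from where it was at the start of the episode above 0.03 m).
It also fails if it takes over 61 s, if anything falls off the work surface, if the arm or the gripper's body presses on something with over 40 N, if the wrist force passes 120 N, or if a joint passes its speed limit or range.

## Working session

There is one attempt and no reset: what is moved stays moved. The work goes in short steps, Python scripts to look and compute and a tool call to move; the robot and the scene stay as the last step left them, time stands still between calls to the robot, and variables do not carry over. Pictures are saved under pics/ and viewed, about 8 in all and at most 12, crops included, and the job is handed in when it is done.

Besides the shell and the picture viewer there is one more tool, called by a JSON object that holds its "api" and its "payload". play_rows: Moves the arm, as the interface text tells. Its arguments: {"type":"object","properties":{"series":{"type":"string"},"grip_force":{"type":"number"}},"required":["series"]}

```bash
ls; mkdir -p pics; python3 - <<'E'
from station import read_state, cams, bot
import cv2,numpy as np
s=read_state(); print({k:np.round(v,3).tolist() for k,v in s.items()})
for n in("scene","top"):
    f=cams.grab_frame(n); np.savez(f"pics/{n}0.npz",**f); cv2.imwrite(f"pics/{n}0.png",f["color"][:,:,::-1]); print(n,f["mtx"].tolist(),np.round(f["R"],4).tolist(),f["t"])
E
```

```text
pics
{'clock': 0.0, 'qpos': [59.646, 8.652, 82.39, -0.001, 89.026, -7.674], 'joint_vel': [-0.09, 0.019, 0.078, -0.006, -0.095, -0.117], 'joint_efforts': [0.001, -71.304, -57.088, -0.0, 0.009, -0.0], 'eef_pos': [0.222, 0.53, 0.231], 'eef_rot': [[-0.923, 0.386, -0.001], [0.386, 0.923, -0.001], [0.0, -0.001, -1.0]], 'contact_force': [0.925, 0.461, 0.347], 'ft_torque': [-0.035, 0.004, -0.001], 'width': 0.086}
scene [[474.4418050856837, 0.0, 311.8609126132786], [0.0, 474.4418050856837, 193.9307975116467], [0.0, 0.0, 1.0]] [[0.6953, 0.7185, -0.0144], [0.6097, -0.6004, -0.5174], [-0.3805, 0.351, -0.8556]] [-0.27159273 -0.34724351  1.52912309]
top [[437.7520333630792, 0.0, 322.6338543902406], [0.0, 437.7520333630792, 192.95352222729872], [0.0, 0.0, 1.0]] [[-0.0242, -0.9997, -0.0068], [-0.9959, 0.0247, -0.0865], [0.0866, 0.0047, -0.9962]] [-0.12108746  0.5179596   1.13391169]
```

View pics/scene0.png

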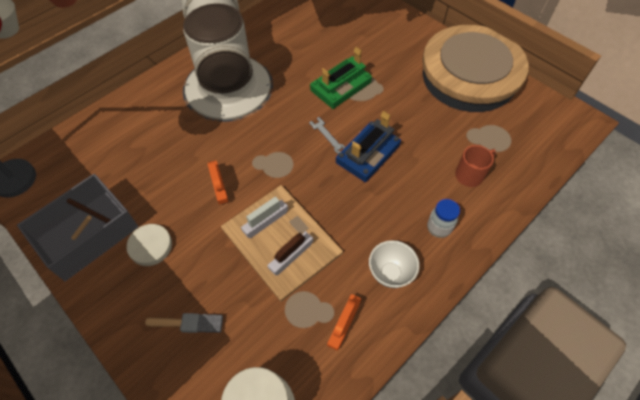

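View pics/top0.png

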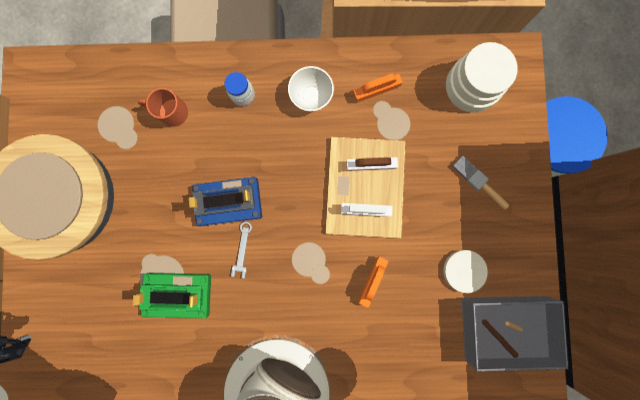

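The top view shows the dark profile at (371,163), the white one at (366,210), the blue holder at (226,201) and the green look-alike at (175,296). Orange look-alikes lie at (378,87) and (373,281). The dark-brown blade on the board, farther from the robot, is the target. I'll confirm it in enlarged crops.

```bash
python3 - <<'E'
import cv2,numpy as np
t=cv2.imread("pics/top0.png");s=cv2.imread("pics/scene0.png")
def c(i,x,y,w,h,k): return cv2.resize(i[y:y+h,x:x+w],None,fx=k,fy=k,interpolation=cv2.INTER_CUBIC)
o=np.vstack([np.hstack([c(t,330,145,80,60,5),c(t,180,170,80,60,5)]),np.hstack([c(s,240,190,80,60,5),c(s,330,105,80,60,5)])])
cv2.imwrite("pics/crop1.png",o)
E
```

```text
(no output)
```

View pics/crop1.png

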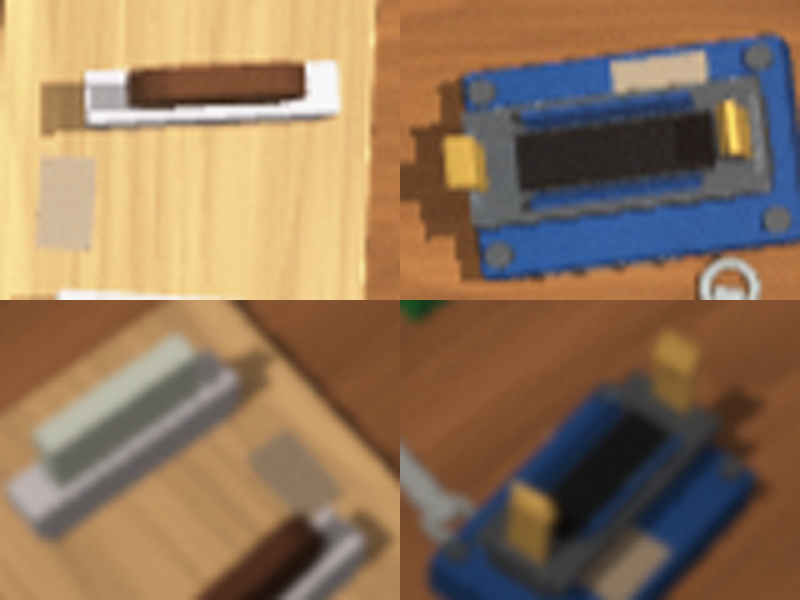

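```bash
cat > h.py <<'E'
import numpy as np, cv2
from scipy.spatial.transform import Rotation as Ro
def load(n): return np.load(f"pics/{n}.npz")
def ray(f,u,v):
    d=f["R"].T@np.linalg.inv(f["mtx"])@[u,v,1]; return -f["R"].T@f["t"],d
def atz(f,u,v,z):
    o,d=ray(f,u,v); return o+d*(z-o[2])/d[2]
def proj(f,X):
    c=f["mtx"]@(f["R"]@np.asarray(X)+f["t"]); return c[:2]/c[2]
def tri(a,p,b,q):
    (o,d),(e,g)=ray(a,*p),ray(b,*q); k=np.linalg.lstsq(np.c_[d,-g],e-o,rcond=None)[0]
    P,Q=o+k[0]*d,e+k[1]*g; return (P+Q)/2,np.linalg.norm(P-Q)
def rows(goal,yaw,s):
    """shift (tool axes) and turn to TCP goal, tool pointing down, tool y at world angle yaw (mod 180)"""
    R=np.array(s["eef_rot"]); d=R.T@(np.array(goal)-s["eef_pos"])
    best=None
    for k in(0,180):
        a=np.radians(yaw+k); y=np.array([np.cos(a),np.sin(a),0]); z=np.array([0,0,-1.])
        r=Ro.from_matrix(R.T@np.c_[np.cross(y,z),y,z]).as_rotvec(degrees=True)
        if best is None or np.linalg.norm(r)<np.linalg.norm(best): best=r
    return np.round(d,4),np.round(best,2)
E
python3 - <<'E'
from h import *
T=load("top0");S=load("scene0")
t=lambda x,y,z,o:atz(T,o[0]+x/5,o[1]+y/5,z)
o=(330,145)
L=[t(x,y,.052,o) for x,y in((85,72),(338,60))];print("rail top far edge",np.round(L,4),"len",np.linalg.norm(L[0]-L[1]))
B=[t(x,y,.093,o) for x,y in((130,71),(303,64),(303,97),(131,107))];print("blade",np.round(B,4),"mid",np.mean(B,0))
d=L[0]-L[1];print("rail yaw from y",np.degrees(np.arctan2(-d[0],d[1])))
o=(100,170)
H=[t(x,y,.036,o) for x,y in((481,93),(757,53),(777,220),(497,254))];print("bolts",np.round(H,4),np.mean(H,0))
d=H[0]-H[1]+H[3]-H[2];print("holder yaw",np.degrees(np.arctan2(-d[0],d[1])))
E
```

```text
rail top far edge [[ 0.5978 -0.199   0.052 ]
 [ 0.6008 -0.33    0.052 ]] len 0.13104314650411927
blade [[ 0.5911 -0.2193  0.093 ]
 [ 0.5924 -0.3056  0.093 ]
 [ 0.5758 -0.3049  0.093 ]
 [ 0.5729 -0.2192  0.093 ]] mid [ 0.58304238 -0.26225861  0.093     ]
rail yaw from y 1.2930128223568558
bolts [[0.5333 0.1966 0.036 ]
 [0.5507 0.0518 0.036 ]
 [0.463  0.0423 0.036 ]
 [0.4489 0.1882 0.036 ]] [0.49898129 0.11972353 0.036     ]
holder yaw 6.196032953394587
```

```bash
python3 - <<'E'
from h import *
from station import read_state
s=read_state(); print(rows([.585,-.2635,.16],1.3,s), s["eef_rot"])
T=load("top0");S=load("scene0")
for X in([.585,-.2635,.093],[.5,.12,.034]): print(proj(S,X),proj(T,X))
E
```

```text
(array([-0.6414, -0.5923,  0.0713]), array([-6.000e-02,  3.000e-02,  6.602e+01])) [[-9.22673697e-01  3.85581344e-01 -5.24566204e-04]
 [ 3.85581677e-01  9.22673267e-01 -9.01862153e-04]
 [ 1.36261992e-04 -1.03438760e-03 -9.99999456e-01]]
[288.64935103 243.92234743] [373.81964546 161.15754215]
[368.64522439 147.59900441] [225.66901502 200.61107986]
```

{"api": "play_rows", "payload": {"series": "-0.64 -0.592 0 0 0 66 100;-0.64 -0.592 0 0 0 66 100;-0.64 -0.592 0 0 0 66 100;-0.64 -0.592 0 0 0 66 100;-0.64 -0.592 0 0 0 66 100;-0.64 -0.592 0 0 0 66 100;-0.64 -0.592 0 0 0 66 100;-0.64 -0.592 0 0 0 66 100;-0.64 -0.592 0 0 0 66 100;-0.64 -0.592 0 0 0 66 100"}}

```text
clock: 1.35
eef_pos: [0.4818, -0.0401, 0.2313]
eef_rot: [[-0.023, 1.0, 0.0], [1.0, 0.023, 0.0], [0.0, 0.0, -1.0]]
contact_force: [1.6, 0.7, 0.8]
width: 0.0855
```

```bash
python3 - <<'E'
from h import *
from station import read_state
s=read_state(); print(s["eef_pos"],s["qpos"],rows([.585,-.2635,.16],1.3,s))
E
```

```text
[ 0.48177255 -0.04010632  0.23126694] [-1.39014812e+01 -2.41371351e+00  9.39664735e+01  2.79956919e-03
  8.84429210e+01 -1.52013116e+01] (array([-0.2257,  0.0981,  0.0713]), array([ 0., -0., -0.]))
```

{"api": "play_rows", "payload": {"series": "-0.225 0.098 0.07 0 0 0 100;-0.225 0.098 0.07 0 0 0 100;-0.225 0.098 0.07 0 0 0 100;-0.225 0.098 0.07 0 0 0 100;-0.225 0.098 0.07 0 0 0 100;-0.225 0.098 0.07 0 0 0 100;-0.225 0.098 0.07 0 0 0 100"}}

```text
clock: 2.22
eef_pos: [0.5845, -0.2596, 0.1621]
eef_rot: [[-0.024, 1.0, 0.001], [1.0, 0.024, -0.0], [-0.0, 0.001, -1.0]]
contact_force: [0.4, -0.2, -0.2]
width: 0.0857
```

```bash
python3 - <<'E'
from h import *
from station import read_state,cams
s=read_state(); print(s["eef_pos"],rows([.585,-.2635,.058],1.3,s))
I=[]
for n,(x,y) in(("scene",(240,170)),("top",(320,110))):
    f=cams.grab_frame(n);np.savez(f"pics/{n}1.npz",**f)
    I.append(cv2.resize(f["color"][y:y+100,x:x+100,::-1],(400,400),interpolation=cv2.INTER_CUBIC))
cv2.imwrite("pics/c2.png",np.hstack(I))
E
```

```text
[ 0.58450723 -0.25964029  0.16207879] (array([-0.0038,  0.0003,  0.1041]), array([0.04, 0.02, 0.08]))
```

View pics/c2.png

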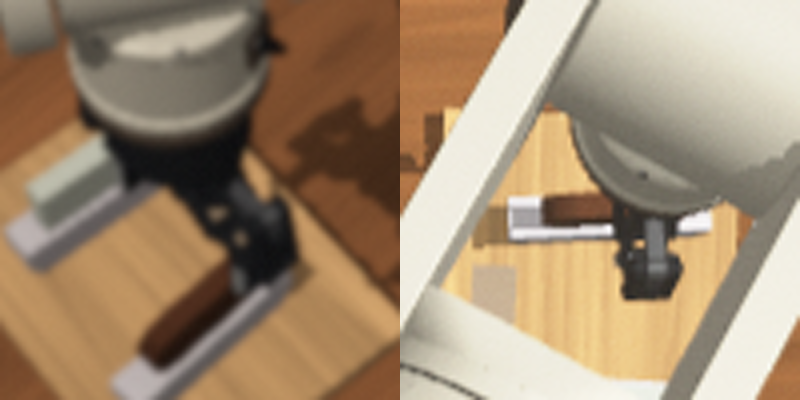

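The gripper stands above the dark profile, with one finger on each side and the white profile clear. I'll descend and grip.

{"api": "play_rows", "payload": {"series": "-0.004 0 0.05 0 0 0 100;-0.004 0 0.085 0 0 0 100;-0.004 0 0.103 0 0 0 100;-0.004 0 0.103 0 0 0 60;-0.004 0 0.103 0 0 0 0;-0.004 0 0.103 0 0 0 0;-0.004 0 0.103 0 0 0 0;-0.004 0 0.103 0 0 0 0;-0.004 0 0.103 0 0 0 0;-0.004 0 0.103 0 0 0 0", "grip_force": 50}}

```text
clock: 3.58
eef_pos: [0.5851, -0.2649, 0.0594]
eef_rot: [[-0.023, 1.0, 0.001], [1.0, 0.023, -0.001], [-0.001, 0.001, -1.0]]
contact_force: [0.0, 0.6, 6.0]
width: 0.0153
```

{"api": "play_rows", "payload": {"series": "0 0 -0.01 0 0 0 0;0 0 -0.03 0 0 0 0;0 0 -0.06 0 0 0 0;0 0 -0.1 0 0 0 0;0 0 -0.13 0 0 0 0;0 0 -0.15 0 0 0 0;0 0 -0.15 0 0 0 0", "grip_force": 80}}

```text
clock: 4.45
eef_pos: [0.5851, -0.2649, 0.2109]
eef_rot: [[-0.023, 1.0, 0.003], [1.0, 0.023, -0.002], [-0.002, 0.003, -1.0]]
contact_force: [0.3, -0.9, -3.1]
width: 0.0149
```

```bash
python3 - <<'E'
from h import *
from station import read_state,cams
s=read_state(); print(s["eef_pos"],s["contact_force"],s["width"])
print(rows([.499,.1197,.215],6.2,s))
E
```

```text
[ 0.58512613 -0.26490412  0.2109291 ] [ 0.28410721 -0.85167205 -3.06033064] 0.014937876266913086
(array([ 0.3865, -0.0772, -0.0051]), array([ 0.16,  0.12, -4.88]))
```

{"api": "play_rows", "payload": {"series": "0.02 -0.004 -0.005 0 0 0 0;0.065 -0.013 -0.005 0 0 -0.8 0;0.115 -0.023 -0.005 0 0 -1.5 0;0.165 -0.033 -0.005 0 0 -2.3 0;0.215 -0.043 -0.005 0 0 -3 0;0.265 -0.053 -0.005 0 0 -3.8 0;0.315 -0.063 -0.005 0 0 -4.4 0;0.355 -0.071 -0.005 0 0 -4.9 0;0.38 -0.076 -0.005 0 0 -4.9 0;0.386 -0.077 -0.005 0 0 -4.9 0"}}

```text
clock: 5.7
eef_pos: [0.4975, 0.1212, 0.2129]
eef_rot: [[-0.111, 0.994, -0.001], [0.994, 0.111, 0.0], [0.0, -0.001, -1.0]]
contact_force: [0.8, -0.2, -2.0]
width: 0.0149
```

```bash
python3 - <<'E'
from h import *
from station import read_state,cams
s=read_state(); print(s["eef_pos"],s["eef_rot"],s["contact_force"],s["width"])
I=[]
for n,(x,y) in(("scene",(320,70)),("top",(170,140))):
    f=cams.grab_frame(n);np.savez(f"pics/{n}2.npz",**f)
    I.append(cv2.resize(f["color"][y:y+120,x:x+100,::-1],(400,480),interpolation=cv2.INTER_CUBIC))
cv2.imwrite("pics/c3.png",np.hstack(I))
E
```

```text
[0.49754786 0.12117389 0.21288286] [[-1.10666075e-01  9.93857232e-01 -9.07185994e-04]
 [ 9.93857634e-01  1.10666165e-01  4.92337074e-05]
 [ 1.49326071e-04 -8.96165225e-04 -9.99999587e-01]] [ 0.83184164 -0.19478646 -2.03362206] 0.014933309878679957
```

View pics/c3.png

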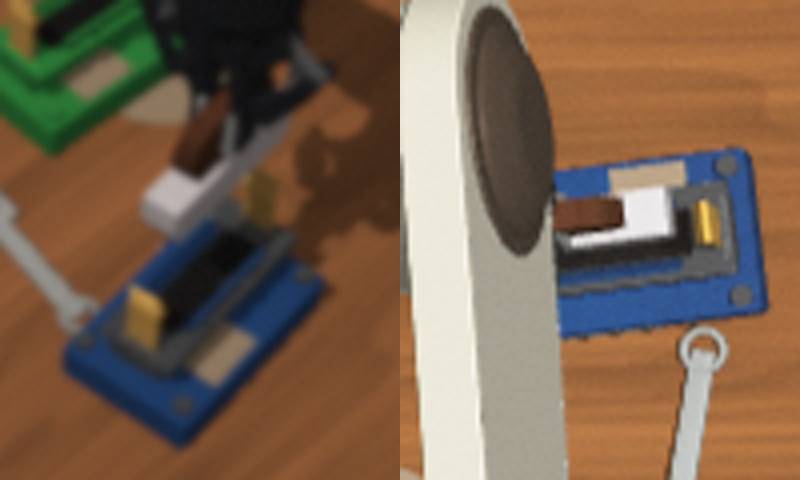

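Close look: in the top panel the held rail's −y end has corners at about (668,186) and (673,238). The holder's −y bolts are at (727,166) and (741,295). I'll compare the offsets.

```bash
python3 - <<'E'
from h import *
T=load("top2");T0=load("top0");S=load("scene0");S2=load("scene2")
q=lambda x,y,z:atz(T,170+(x-400)/4,140+y/4,z)
t0=lambda x,y,z:atz(T0,100+x/5,170+y/5,z)
s0=lambda x,y:(330+(x-400)/5,105+(y-300)/5)
tcp=np.array([.4975,.1212]);
a=np.radians(6.2);ex=np.array([np.cos(a),np.sin(a)]);ey=np.array([-np.sin(a),np.cos(a)])
C=np.array([.499,.1197])
loc=lambda P,c:(np.round(1000*(P[:2]-c)@ex,1),np.round(1000*(P[:2]-c)@ey,1))
print("rail end rel tcp (expect ±13,-65)",[loc(q(x,y,.2055),tcp) for x,y in((668,186),(673,238))])
print("blade end rel tcp (16x91)",[loc(q(x,y,.2465),tcp) for x,y in((621,196),(624,224))])
print("bolts now",[loc(q(x,y,.036),C) for x,y in((727,166),(741,295))],"base corners",[loc(q(x,y,.034),C) for x,y in((750,148),(767,312))])
for x,y in((481,93),(757,53),(777,220),(497,254)): print("bolt0",loc(t0(x,y,.036),C))
print("base left corners",[loc(t0(x,y,.034),C) for x,y in((463,77),(483,277))])
for z in(.05,.064,.08): print(z,"floor/fence: ",[loc(t0(x,y,z),C) for x,y in((517,138),(520,190),(712,113),(715,165),(722,130),(487,162))])
# scene bolts check
print("scene blot -> ",[loc(atz(S,*s0(x,y),.036),C) for x,y in((455,548),(733,467))])
for n,p,r in(("clip-y",(722,130),(530,494)),("clip+y",(447,162),(677,337)),("clip+y inner",(487,162),(677,350))):
    X,e=tri(T0,(100+p[0]/5,170+p[1]/5),S,s0(*r)); print(n,loc(X,C),X[2],e)
E
```

```text
rail end rel tcp (expect ±13,-65) [(np.float64(13.3), np.float64(-67.4)), (np.float64(-15.9), np.float64(-66.9))]
blade end rel tcp (16x91) [(np.float64(6.1), np.float64(-49.7)), (np.float64(-9.0), np.float64(-49.6))]
bolts now [(np.float64(41.6), np.float64(-73.7)), (np.float64(-43.4), np.float64(-72.7))] base corners [(np.float64(51.7), np.float64(-89.7)), (np.float64(-56.5), np.float64(-87.9))]
bolt0 (np.float64(42.4), np.float64(72.7))
bolt0 (np.float64(44.1), np.float64(-73.1))
bolt0 (np.float64(-44.1), np.float64(-73.1))
bolt0 (np.float64(-42.4), np.float64(73.5))
base left corners [(np.float64(52.3), np.float64(81.8)), (np.float64(-53.2), np.float64(82.6))]
0.05 floor/fence:  [(np.float64(14.8), np.float64(52.8)), (np.float64(-12.1), np.float64(54.2)), (np.float64(14.3), np.float64(-48.5)), (np.float64(-12.6), np.float64(-46.9)), (np.float64(4.9), np.float64(-52.6)), (np.float64(4.5), np.float64(69.5))]
0.064 floor/fence:  [(np.float64(13.2), np.float64(49.1)), (np.float64(-13.3), np.float64(50.4)), (np.float64(12.7), np.float64(-51.0)), (np.float64(-13.8), np.float64(-49.4)), (np.float64(3.4), np.float64(-55.0)), (np.float64(3.1), np.float64(65.6))]
0.08 floor/fence:  [(np.float64(11.4), np.float64(44.8)), (np.float64(-14.8), np.float64(46.1)), (np.float64(10.9), np.float64(-53.8)), (np.float64(-15.3), np.float64(-52.3)), (np.float64(1.8), np.float64(-57.8)), (np.float64(1.4), np.float64(61.0))]
scene blot ->  [(np.float64(-44.1), np.float64(-70.0)), (np.float64(44.6), np.float64(76.1))]
clip-y (np.float64(-2.0), np.float64(-64.0)) 0.11504400212601296 0.0003411850257707629
clip+y (np.float64(-0.8), np.float64(67.6)) 0.1233386336615594 0.0007585702401947792
clip+y inner (np.float64(1.2), np.float64(53.3)) 0.12431006122776045 0.012533296552638636
```

```bash
python3 - <<'E'
from h import *
from station import read_state
s=read_state(); print(rows([.4996,.1208,.175],6.2,s))
E
```

```text
(array([0.0007, 0.0015, 0.038 ]), array([-0.03,  0.01,  0.08]))
```

{"api": "play_rows", "payload": {"series": "0.001 0.001 0.012 0 0 0 0;0.001 0.001 0.028 0 0 0 0;0.001 0.001 0.038 0 0 0 0;0.001 0.001 0.038 0 0 0 0"}}

```text
clock: 6.3
eef_pos: [0.4993, 0.1203, 0.1741]
eef_rot: [[-0.108, 0.994, -0.002], [0.994, 0.108, -0.0], [-0.0, -0.002, -1.0]]
contact_force: [0.1, 0.3, -3.1]
width: 0.015
```

```bash
python3 - <<'E'
from h import *
from station import read_state,cams
s=read_state(); print(s["eef_pos"],s["contact_force"])
I=[]
for n,(x,y) in(("scene",(330,100)),("top",(185,155))):
    f=cams.grab_frame(n);np.savez(f"pics/{n}3.npz",**f)
    I.append(cv2.resize(f["color"][y:y+80,x:x+80,::-1],(400,400),interpolation=cv2.INTER_CUBIC))
cv2.imwrite("pics/c4.png",np.hstack(I))
E
```

```text
[0.49928011 0.12025221 0.17414709] [ 0.05089325  0.3324959  -3.08809813]
```

View pics/c4.png

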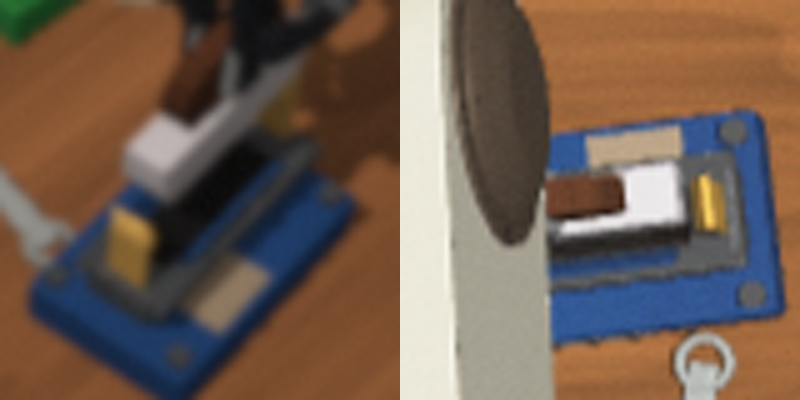

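```bash
python3 - <<'E'
from h import *
T=load("top3");S=load("scene3")
q=lambda x,y,z:atz(T,185+(x-400)/5,155+y/5,z)
p=lambda x,y,z:atz(S,330+x/5,100+y/5,z)
a=np.radians(6.2);ex=np.array([np.cos(a),np.sin(a)]);ey=np.array([-np.sin(a),np.cos(a)])
C=np.array([.499,.1197])
loc=lambda P:(float(np.round(1000*(P[:2]-C)@ex,1)),float(np.round(1000*(P[:2]-C)@ey,1)))
print("TCP loc",loc(np.array([.4993,.1203])))
print("top: rail end (±13,-65)",[loc(q(x,y,.1667)) for x,y in((680,163),(688,222))], "blade end (±8,-45.5)",[loc(q(x,y,.2077)) for x,y in((622,176),(625,212))])
print("bolts",[loc(q(x,y,.036)) for x,y in((734,132),(751,293))])
for z in(.1,.115,.125): print("clip hook left edge",z,[loc(q(x,y,z)) for x,y in((694,174),(699,232))],"right",[loc(q(x,y,z)) for x,y in((720,174),(727,230))])
print("scene rail top corners (outer: -13,-65),(13,-65)",[loc(p(x,y,.1667)) for x,y in((127,148),(180,164))],"bottom",[loc(p(x,y,.1327)) for x,y in((130,178),(172,200))])
print("scene bolts",[loc(p(x,y,.036)) for x,y in((54,278),(180,355),(330,193))])
E
```

```text
TCP loc (0.4, 0.6)
top: rail end (±13,-65) [(13.2, -67.4), (-14.5, -67.9)] blade end (±8,-45.5) [(5.8, -48.5), (-10.4, -48.0)]
bolts [(41.8, -73.8), (-43.0, -72.7)]
clip hook left edge 0.1 [(15.1, -61.6), (-13.7, -60.7)] right [(13.4, -74.3), (-14.5, -74.5)]
clip hook left edge 0.115 [(13.3, -64.2), (-15.1, -63.3)] right [(11.7, -76.8), (-15.9, -76.9)]
clip hook left edge 0.125 [(12.2, -66.0), (-16.0, -65.1)] right [(10.5, -78.4), (-16.8, -78.5)]
scene rail top corners (outer: -13,-65),(13,-65) [(-9.7, -62.2), (17.6, -53.5)] bottom [(-11.2, -54.1), (14.6, -51.8)]
scene bolts [(-42.4, -73.1), (43.5, -70.5), (43.7, 74.4)]
```

The two cameras disagree along the rail by several mm. I'll overlay the predicted rail and base outlines to settle it.

```bash
cat > ov.py <<'E'
from h import *
a=np.radians(6.2);Rz=np.array([[np.cos(a),-np.sin(a),0],[np.sin(a),np.cos(a),0],[0,0,1]])
def box(hx,hy,z0,z1): 
    c=[(sx*hx,sy*hy,z) for z in(z0,z1) for sx,sy in((-1,-1),(1,-1),(1,1),(-1,1))]
    return c,[(0,1),(1,2),(2,3),(3,0),(4,5),(5,6),(6,7),(7,4)]+[(i,i+4) for i in range(4)]
def draw(f,win,k,items):
    x,y,w,h=win; I=cv2.resize(f["color"][y:y+h,x:x+w,::-1],None,fx=k,fy=k,interpolation=cv2.INTER_CUBIC)
    for (c,e),o,col in items:
        P=[(proj(f,Rz@np.array(v)+o)+.5-(x,y))*k for v in c]
        for i,j in e: cv2.line(I,tuple(int(v) for v in P[i]),tuple(int(v) for v in P[j]),col,1,cv2.LINE_AA)
    return I
E
python3 - <<'E'
from ov import *
o=np.array([.4993,.1203,.1741-.0414]); h=np.array([.499,.1197,0])
it=[(box(.013,.065,.014,.034),o,(0,0,255)),(box(.008,.0455,.034,.06),o,(0,255,0)),(box(.055,.085,0,.034),h,(255,255,0))]
cv2.imwrite("pics/c5.png",np.hstack([draw(load("scene3"),(335,105,66,80),6,it),draw(load("top3"),(205,165,66,80),6,it)]))
E
```

```text
(no output)
```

View pics/c5.png

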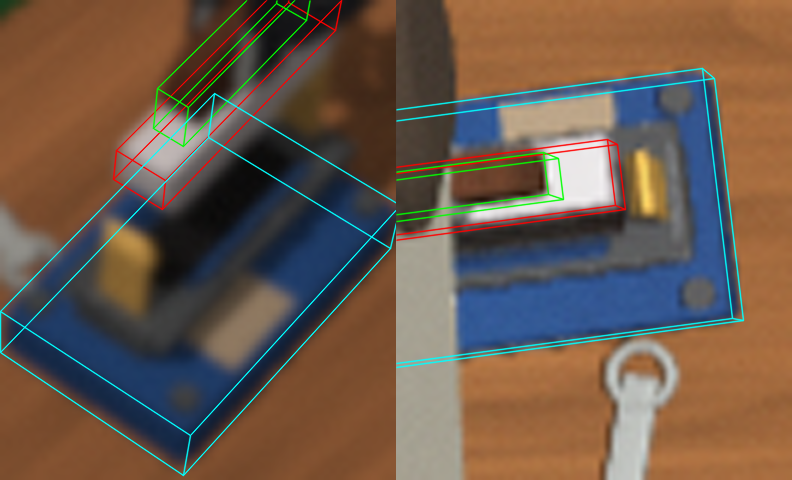

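The scene overlay matches within 1–2 mm. In the top view the rail sits about 1–2 mm toward −y of centre. I'll shift 1 mm in each axis and go down to just above the highest possible clip contact.

{"api": "play_rows", "payload": {"series": "0.001 0.001 0.005 0 0 0 0;0.001 0.001 0.01 0 0 0 0;0.001 0.001 0.014 0 0 0 0;0.001 0.001 0.016 0 0 0 0;0.001 0.001 0.016 0 0 0 0", "grip_force": 60}}

```text
clock: 7.02
eef_pos: [0.5005, 0.1217, 0.1592]
eef_rot: [[-0.108, 0.994, -0.0], [0.994, 0.108, -0.0], [-0.0, -0.0, -1.0]]
contact_force: [0.3, 0.2, -1.7]
width: 0.015
```

{"api": "play_rows", "payload": {"series": "0 0 0.001 0 0 0 0;0 0 0.002 0 0 0 0;0 0 0.003 0 0 0 0;0 0 0.004 0 0 0 0;0 0 0.004 0 0 0 0"}}

```text
clock: 7.65
eef_pos: [0.5005, 0.1217, 0.1552]
eef_rot: [[-0.108, 0.994, -0.0], [0.994, 0.108, -0.0], [-0.0, -0.0, -1.0]]
contact_force: [-0.2, 0.4, -2.1]
width: 0.0153
```

{"api": "play_rows", "payload": {"series": "0 0 0.001 0 0 0 0;0 0 0.002 0 0 0 0;0 0 0.003 0 0 0 0;0 0 0.004 0 0 0 0;0 0 0.004 0 0 0 0"}}

```text
clock: 8.28
eef_pos: [0.5005, 0.1216, 0.1512]
eef_rot: [[-0.108, 0.994, -0.0], [0.994, 0.108, -0.0], [-0.0, -0.0, -1.0]]
contact_force: [-0.3, -0.3, -2.0]
width: 0.015
```

{"api": "play_rows", "payload": {"series": "0 0 0.001 0 0 0 0;0 0 0.002 0 0 0 0;0 0 0.003 0 0 0 0;0 0 0.004 0 0 0 0;0 0 0.004 0 0 0 0"}}

```text
clock: 8.9
eef_pos: [0.5006, 0.1216, 0.1474]
eef_rot: [[-0.108, 0.994, 0.0], [0.994, 0.108, -0.0], [-0.0, 0.0, -1.0]]
contact_force: [1.0, -1.7, 1.0]
width: 0.0148
```

{"api": "play_rows", "payload": {"series": "0 0 0.001 0 0 0 0;0 0 0.002 0 0 0 0;0 0 0.003 0 0 0 0;0 0 0.003 0 0 0 0"}}

```text
clock: 9.4
eef_pos: [0.5006, 0.1216, 0.1443]
eef_rot: [[-0.108, 0.994, -0.0], [0.994, 0.108, -0.0], [-0.0, -0.0, -1.0]]
contact_force: [1.3, -4.5, 2.2]
width: 0.0147
```

{"api": "play_rows", "payload": {"series": "0 0 0.001 0 0 0 0;0 0 0.002 0 0 0 0;0 0 0.003 0 0 0 0;0 0 0.003 0 0 0 0"}}

```text
clock: 9.9
eef_pos: [0.5006, 0.1215, 0.1413]
eef_rot: [[-0.108, 0.994, 0.0], [0.994, 0.108, -0.0], [-0.0, 0.0, -1.0]]
contact_force: [0.2, -6.0, 2.9]
width: 0.0147
```

Only the +y clip is touching: lateral force −6 N. I'll shift toward −y.

{"api": "play_rows", "payload": {"series": "-0.001 0 0 0 0 0 0;-0.002 0 0 0 0 0 0;-0.002 0 0 0 0 0 0;-0.002 0 0 0 0 0 0"}}

```text
clock: 10.4
eef_pos: [0.5008, 0.1198, 0.1414]
eef_rot: [[-0.108, 0.994, 0.0], [0.994, 0.108, 0.0], [0.0, 0.0, -1.0]]
contact_force: [0.7, -1.1, 2.9]
width: 0.0153
```

{"api": "play_rows", "payload": {"series": "-0.0004 0 0.001 0 0 0 0;-0.0004 0 0.002 0 0 0 0;-0.0004 0 0.003 0 0 0 0;-0.0004 0 0.003 0 0 0 0"}}

```text
clock: 10.9
eef_pos: [0.5011, 0.1195, 0.1387]
eef_rot: [[-0.108, 0.994, 0.001], [0.994, 0.108, 0.0], [0.0, 0.001, -1.0]]
contact_force: [1.3, -0.7, 6.4]
width: 0.0148
```

{"api": "play_rows", "payload": {"series": "0 0 0.001 0 0 0 0;0 0 0.002 0 0 0 0;0 0 0.002 0 0 0 0"}}

```text
clock: 11.28
eef_pos: [0.5012, 0.1195, 0.1368]
eef_rot: [[-0.108, 0.994, 0.001], [0.994, 0.108, 0.0], [0.0, 0.001, -1.0]]
contact_force: [0.9, -1.6, 7.5]
width: 0.015
```

{"api": "play_rows", "payload": {"series": "0 0 0.001 0 0 0 0;0 0 0.002 0 0 0 0;0 0 0.003 0 0 0 0;0 0 0.004 0 0 0 0;0 0 0.004 0 0 0 0"}}

```text
clock: 11.9
eef_pos: [0.5007, 0.1193, 0.132]
eef_rot: [[-0.108, 0.994, -0.0], [0.994, 0.108, -0.0], [-0.0, -0.0, -1.0]]
contact_force: [1.3, -1.0, 0.2]
width: 0.0156
```

{"api": "play_rows", "payload": {"series": "0 0 0.001 0 0 0 0;0 0 0.002 0 0 0 0;0 0 0.003 0 0 0 0;0 0 0.004 0 0 0 0;0 0 0.004 0 0 0 0"}}

```text
clock: 12.52
eef_pos: [0.5008, 0.1193, 0.1281]
eef_rot: [[-0.108, 0.994, -0.0], [0.994, 0.108, -0.0], [-0.0, -0.0, -1.0]]
contact_force: [1.7, -0.3, -0.1]
width: 0.0153
```

The rail's shoulders are past the hook tips and only light friction remains. I expect the floor at TCP z ≈ 0.106–0.111.

{"api": "play_rows", "payload": {"series": "0 0 0.001 0 0 0 0;0 0 0.002 0 0 0 0;0 0 0.004 0 0 0 0;0 0 0.006 0 0 0 0;0 0 0.008 0 0 0 0;0 0 0.008 0 0 0 0"}}

```text
clock: 13.28
eef_pos: [0.5007, 0.1193, 0.1199]
eef_rot: [[-0.108, 0.994, -0.0], [0.994, 0.108, -0.0], [-0.0, -0.0, -1.0]]
contact_force: [1.4, -0.8, -3.7]
width: 0.015
```

{"api": "play_rows", "payload": {"series": "0 0 0.001 0 0 0 0;0 0 0.002 0 0 0 0;0 0 0.003 0 0 0 0;0 0 0.003 0 0 0 0"}}

```text
clock: 13.78
eef_pos: [0.5008, 0.1193, 0.1172]
eef_rot: [[-0.108, 0.994, -0.0], [0.994, 0.108, -0.0], [-0.0, -0.0, -1.0]]
contact_force: [0.9, -0.4, -0.5]
width: 0.015
```

{"api": "play_rows", "payload": {"series": "0 0 0.001 0 0 0 0;0 0 0.002 0 0 0 0;0 0 0.002 0 0 0 0"}}

```text
clock: 14.15
eef_pos: [0.5008, 0.1193, 0.1151]
eef_rot: [[-0.108, 0.994, -0.0], [0.994, 0.108, -0.0], [-0.0, -0.0, -1.0]]
contact_force: [1.1, -1.3, -0.5]
width: 0.015
```

Next, small steps toward the floor.

{"api": "play_rows", "payload": {"series": "0 0 0.0005 0 0 0 0;0 0 0.001 0 0 0 0;0 0 0.001 0 0 0 0"}}

```text
clock: 14.52
eef_pos: [0.5008, 0.1193, 0.1142]
eef_rot: [[-0.108, 0.994, -0.0], [0.994, 0.108, -0.0], [-0.0, -0.0, -1.0]]
contact_force: [1.2, -1.2, 0.8]
width: 0.0148
```

{"api": "play_rows", "payload": {"series": "0 0 0.0005 0 0 0 0;0 0 0.001 0 0 0 0;0 0 0.001 0 0 0 0"}}

```text
clock: 14.9
eef_pos: [0.5008, 0.1193, 0.1132]
eef_rot: [[-0.108, 0.994, -0.0], [0.994, 0.108, -0.0], [-0.0, -0.0, -1.0]]
contact_force: [0.1, 0.0, 1.0]
width: 0.015
```

{"api": "play_rows", "payload": {"series": "0 0 0.0005 0 0 0 0;0 0 0.001 0 0 0 0;0 0 0.001 0 0 0 0"}}

```text
clock: 15.28
eef_pos: [0.5003, 0.1193, 0.1115]
eef_rot: [[-0.108, 0.994, -0.002], [0.994, 0.108, -0.0], [0.0, -0.002, -1.0]]
contact_force: [-0.5, -0.6, -9.0]
width: 0.0149
```

Force changed to −9 N, so the hooks are probably pulling the rail down. I'll go on in half-millimetre steps.

{"api": "play_rows", "payload": {"series": "0 0 0.0005 0 0 0 0;0 0 0.0005 0 0 0 0"}}

```text
clock: 15.52
eef_pos: [0.5006, 0.1193, 0.1116]
eef_rot: [[-0.108, 0.994, -0.0], [0.994, 0.108, -0.0], [0.0, -0.0, -1.0]]
contact_force: [-1.1, 1.1, -7.5]
width: 0.015
```

{"api": "play_rows", "payload": {"series": "0 0 0.0005 0 0 0 0;0 0 0.0005 0 0 0 0"}}

```text
clock: 15.78
eef_pos: [0.501, 0.1193, 0.1115]
eef_rot: [[-0.108, 0.994, 0.0], [0.994, 0.108, 0.0], [-0.0, 0.0, -1.0]]
contact_force: [0.6, 0.5, -4.2]
width: 0.0149
```

{"api": "play_rows", "payload": {"series": "0 0 0.0005 0 0 0 0;0 0 0.001 0 0 0 0;0 0 0.001 0 0 0 0"}}

```text
clock: 16.15
eef_pos: [0.5008, 0.1193, 0.1103]
eef_rot: [[-0.108, 0.994, -0.0], [0.994, 0.108, -0.0], [-0.0, -0.0, -1.0]]
contact_force: [0.3, -0.8, -2.3]
width: 0.0148
```

```bash
python3 - <<'E'
from ov import *
from station import read_state,cams
s=read_state(); print(s["eef_pos"],s["contact_force"],s["ft_torque"])
p=s["eef_pos"];o=np.array([p[0],p[1],p[2]-.0414]); h=np.array([.499,.1197,0])
for n in("scene","top"): np.savez(f"pics/{n}4.npz",**cams.grab_frame(n))
it=[(box(.013,.065,.014,.034),o,(0,0,255))]
cv2.imwrite("pics/c6.png",np.hstack([draw(load("scene4"),(335,105,66,80),6,it),draw(load("top4"),(205,165,66,80),6,[])]))
E
```

```text
[0.50081782 0.11928606 0.11028446] [ 0.3454666  -0.77233705 -2.28469867] [-0.03111922 -0.04904108  0.00648102]
```

View pics/c6.png

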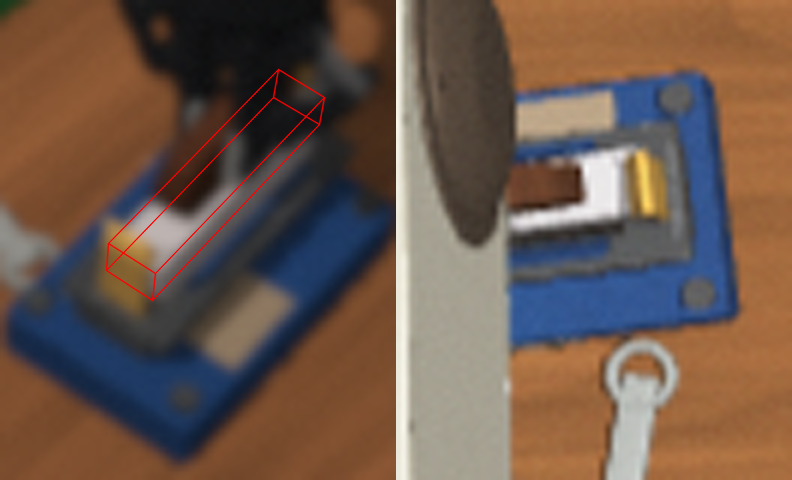

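The hook appears over the rail's −y end, but the measured force is only the weight, so it is not on the floor yet. I'll keep lowering in small steps.

{"api": "play_rows", "payload": {"series": "0 0 0.0005 0 0 0 0;0 0 0.0005 0 0 0 0;0 0 0.001 0 0 0 0;0 0 0.001 0 0 0 0"}}

```text
clock: 16.75
eef_pos: [0.501, 0.1193, 0.11]
eef_rot: [[-0.108, 0.994, 0.001], [0.994, 0.108, -0.0], [-0.0, 0.001, -1.0]]
contact_force: [-3.4, -0.7, 10.1]
width: 0.0153
```

{"api": "play_rows", "payload": {"series": "0 0 0.0005 0 0 0 0;0 0 0.0005 0 0 0 0"}}

```text
clock: 17.0
eef_pos: [0.501, 0.1193, 0.11]
eef_rot: [[-0.108, 0.994, 0.001], [0.994, 0.108, -0.0], [-0.0, 0.001, -1.0]]
contact_force: [-7.2, -1.0, 17.0]
width: 0.015
```

{"api": "play_rows", "payload": {"series": "0 0 0.0005 0 0 0 0;0 0 0.0005 0 0 0 0"}}

```text
clock: 17.25
eef_pos: [0.501, 0.1193, 0.11]
eef_rot: [[-0.108, 0.994, 0.001], [0.994, 0.108, -0.0], [-0.0, 0.001, -1.0]]
contact_force: [-9.3, -1.1, 25.2]
width: 0.0148
```

The stop is rigid at TCP z 0.110, 1.5 mm below the snap, which matches the cradle floor. I'll unload the arm, then release.

{"api": "play_rows", "payload": {"series": "0 0 -0.001 0 0 0 0;0 0 -0.0017 0 0 0 0;0 0 -0.0017 0 0 0 0"}}

```text
clock: 17.62
eef_pos: [0.5009, 0.1193, 0.11]
eef_rot: [[-0.108, 0.994, 0.0], [0.994, 0.108, -0.0], [-0.0, 0.0, -1.0]]
contact_force: [-1.4, 0.3, 2.6]
width: 0.0148
```

{"api": "play_rows", "payload": {"series": "0 0 0 0 0 0 30;0 0 0 0 0 0 60;0 0 0 0 0 0 60;0 0 0 0 0 0 60;0 0 0 0 0 0 60", "grip_force": 20}}

```text
clock: 18.25
eef_pos: [0.5008, 0.1193, 0.11]
eef_rot: [[-0.108, 0.994, -0.0], [0.994, 0.108, -0.0], [-0.0, -0.0, -1.0]]
contact_force: [-0.2, 0.1, 0.1]
width: 0.0511
```

{"api": "play_rows", "payload": {"series": "0 0 -0.01 0 0 0 60;0 0 -0.03 0 0 0 60;0 0 -0.07 0 0 0 60;0 0 -0.12 0 0 0 60;0 0 -0.15 0 0 0 60;-0.06 -0.06 -0.15 0 0 0 60;-0.12 -0.12 -0.15 0 0 0 60;-0.18 -0.16 -0.15 0 0 0 60;-0.24 -0.16 -0.15 0 0 0 60;-0.25 -0.16 -0.15 0 0 0 60"}}

```text
clock: 19.5
eef_pos: [0.3678, -0.1483, 0.2612]
eef_rot: [[-0.108, 0.994, 0.002], [0.994, 0.108, -0.001], [-0.001, 0.002, -1.0]]
contact_force: [1.6, 0.7, -0.4]
width: 0.0513
```

```bash
python3 - <<'E'
from ov import *
from station import read_state,cams
s=read_state(); print(s["eef_pos"],s["contact_force"],s["joint_vel"])
o=np.array([.5008,.1193,.0686])
for n in("scene","top"): np.savez(f"pics/{n}5.npz",**cams.grab_frame(n))
it=[(box(.013,.065,.014,.034),o,(0,0,255)),(box(.008,.0455,.034,.075),o,(0,255,0))]
w=[(335,100,66,40*2),(190,160,80,66)]
A=draw(load("scene5"),w[0],6,[]);B=draw(load("top5"),w[1],5,[]);C=draw(load("top5"),w[1],5,it)
B=np.vstack([B,C])[:,:400];H=max(len(A),len(B));p=lambda I:cv2.copyMakeBorder(I,0,H-len(I),0,0,0)
cv2.imwrite("pics/c7.png",np.hstack([p(A),p(B)])[:600])
E
```

```text
[ 0.36779916 -0.14830474  0.26121341] [ 1.5527534   0.67937203 -0.36690758] [-60.49873109  10.48606886  -7.75534084   0.08361778  -2.46388293
 -59.90685417]
```

View pics/c7.png

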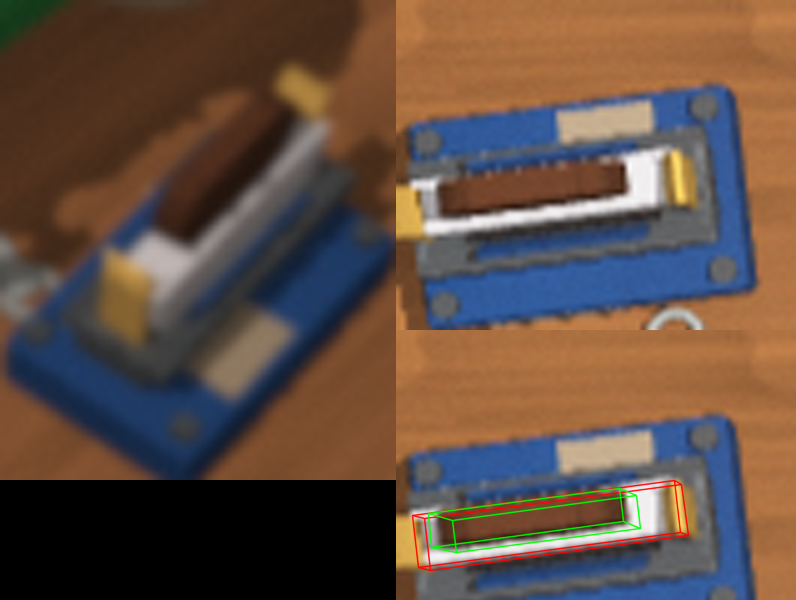

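The −y clip is over the rail, but the +y end is cropped. I'll compare that end before and after, enlarged.

```bash
python3 - <<'E'
from ov import *
from station import cams
np.savez("pics/top6.npz",**cams.grab_frame("top"));np.savez("pics/scene6.npz",**cams.grab_frame("scene"))
a,b=[draw(load(n),(182,178,40,36),10,[]) for n in("top0","top6")]
c,d=[draw(load(n),(365,105,40,24),10,[]) for n in("scene0","scene6")]
cv2.imwrite("pics/c8.png",np.vstack([np.hstack([a,b]),np.hstack([c,d])])[:600])
E
```

```text
(no output)
```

View pics/c8.png

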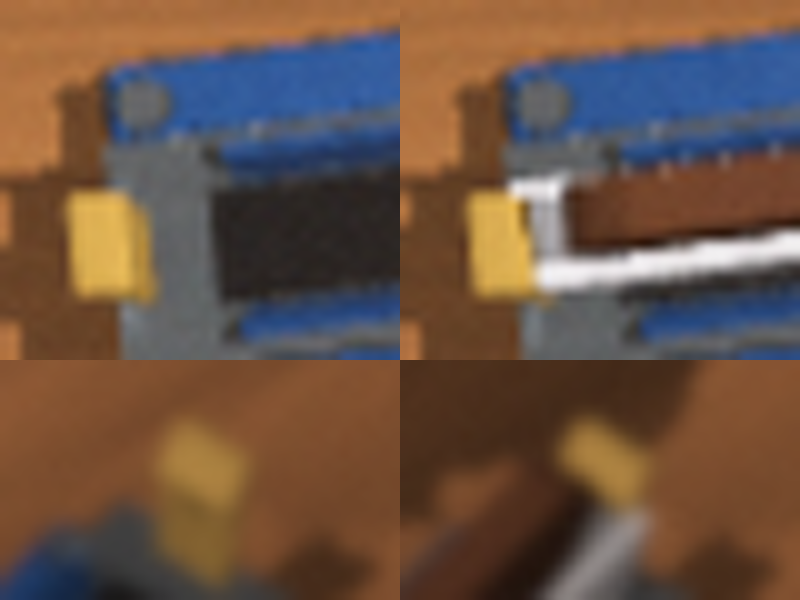

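At the +y end the sloped hook face is where it was at the start: 470–525 in the after panel, 68–128 in the before panel, a difference of about 0.3 px or under 1 mm. The rail's end now lies beneath it, so both clips have snapped back. I'll hand in.

```bash
python3 - <<'E'
from station import read_state,bot
s=read_state(); print(s["clock"],s["contact_force"],s["joint_vel"].round(1) if hasattr(s["joint_vel"],"round") else s["joint_vel"]); print(bot.job_done())
E
```

```text
19.7 [-0.1728478   0.37885347  0.72343636] [ 3.  -0.4  0.4  0.2 -0.   0.7]
the job is handed in; nothing more can be done
None
```

I fitted the dark profile into the blue holder, let go, backed the arm clear and handed the job in at 19.7 s; no verdict was reported.

**What I did**
- I gripped the blade and lifted it off the board.
- The +y clip touched first, at about 6 N sideways. I moved the rail about 2.4 mm toward −y and pressed on in small steps.
- The clips took about 10 N. They snapped at TCP z about 0.1115 m, and the rail stopped rigidly on the cradle floor at 0.110 m.
- The highest wrist reading at the end of any move was 25 N, about 27 N on the holder. That came from the last step pressing it home, and was more than strictly needed. I unloaded to about 3 N before opening the gripper.

**Last checks**
- **Clips:** in the top view both hooks lie over the rail's ends. They are back at their starting positions within about 1 mm, which is well under 0.045 rad.
- **Level and height:** the tool stayed pointing straight down while pressing, and the wooden blade's mid-point comes out about 124 mm above the holder's origin.
- **Rest of the scene:** I did not measure the white profile or the bystanders at the end. The arm kept clear of them throughout.

**Disagreements**
- **Camera positions:** along the rail, the two cameras differed by several mm in my first corner readings. Drawn outlines brought that down to 1–2 mm, and the forces settled the final position.
- **In-place centring:** I did not measure it separately. It rests on the clips and guide fences and on the gripper position at release, which was within about 2 mm of the estimated holder middle.

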